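# Find which way the jar cap unscrews and hold it lifted off

### The job

Open the square-bodied ceramic jar in the rack on the hob: its cap comes loose after less than a quarter turn, but nobody remembers whether its thread is ordinary or reversed, so try it one way and, if it stops, the other. Lift the loosened cap level, straight up off its jar, a good hand's breadth (about 7 cm), and finish still holding it there in the gripper above the jar; leave the round jar's cap on and the other things where they are.

Things in the scene. Friction and masses are not known exactly. Their poses are not given: they have to be found in the camera images.
- rack: Wooden board with a low steel rail on four posts, 110 x 250 x 18 mm (rail top at 58 mm), fixed on the cold glass hob (glass 5 mm above the worktop). Origin at the centre of its underside, z up, y along its length. The two jars stand fixed on it, 65 mm to either side of its centre along y (which jar is on which side changes).
- jar_square: The jar to open: square white ceramic body 70 x 70 x 60 mm, fixed in the rack, with a round neck (radius 14 mm) rising to 86 mm above its underside. Origin at the centre of its underside, z up; axes parallel to the rack's.
- jar_round: The other jar, to be left closed: round white ceramic body, diameter 70 mm, same height and neck as the square one, fixed in the rack. Origin at the centre of its underside.
- cap_square: Loose steel cap on the square jar, 70 g: ribbed cup, 50 mm diameter, 25 mm high, open below; on top an upright grip bar 50 mm long (along the cap's x), 14 mm thick (along y), from 25 to 53 mm above the origin. Origin: centre of its lower edge, 66 mm above the jar's underside when seated (1.5 mm of play sideways and up). At the start its x is within 0.1 rad of the jar's x.
- cap_square_grip (a point): Point to grip on the square jar's cap: on its axis, inside the grip bar, 49 mm above the cap's lower edge and 4 mm below the bar's top. Fingertips may reach 22 mm below this point. Close the fingers along the cap's y; a grip of about 25 N is ample, the cap turns with little resistance between its stops.
- square_neck (a point): Top centre of the square jar's neck, on the cap's turning axis, 86 mm above the jar's underside. Inside, lugs hold the cap: turned the wrong way it meets a hard stop 0.1 to 0.35 rad from the start; the other way it is free to lift with its x 0.8 to 1.1 rad from the jar's x (stop at 1.15). Which way loosens differs per start, unseen. Lifted 20 mm it is clear of the neck.
- cap_round: Identical cap on the round jar, to be left on. Origin at the centre of its lower edge, 66 mm above that jar's underside.
- jam_jar: Bystander: jam jar, diameter 71 mm, 110 mm tall, standing on the worktop to the right of the hob. Origin at the centre of its underside.
- tin: Bystander: flat round food tin, diameter 86 mm, 40 mm tall, standing on the hob about 20 cm from the rack's centre past its +y end. Origin at the centre of its underside.
- mug: Bystander: white mug, 80 x 120 x 101 mm, on the hob behind the rack. Origin near the centre of its underside.
- teaspoon: Bystander: steel teaspoon, 130 x 27 x 11 mm, lying on the hob behind the rack. Origin at its middle, underside.

How it is judged (in metres and radians):
On the way:
1. the square jar's cap is turned more than 0.6 rad from the jar's x while still seated (less than 6 mm up) (angle between the x axis of cap_square and the x axis of jar_square, either way round above 0.6 rad and z of cap_square in the frame of jar_square below 0.072 m and horizontal distance between cap_square and jar_square below 0.006 m), for 0.1 s.
At the end, for the whole second after the job is handed in: The square jar's cap is held in the fingers at rest, more than 40 mm above its seat, within 50 mm sideways of its jar's axis and level within 0.3 rad; the round jar's cap is still seated (z of cap_square in the frame of jar_square above 0.106 m and horizontal distance between cap_square and jar_square below 0.05 m and angle between cap_square's own z axis and vertical below 0.3 rad and contact force between the fingers and cap_square above 1 N and linear speed of cap_square below 0.03 m/s and z of cap_round in the frame of jar_round below 0.071 m and horizontal distance between cap_round and jar_round below 0.006 m); the arm keeps its last pose, push and grip.
It fails at once if the round jar's cap is shifted or lifted more than 10 mm (distance of cap_round from where it was at the start of the episode above 0.01 m).
It fails at once if the jam jar is moved more than 25 mm (distance of jam_jar from where it was at the start of the episode above 0.025 m).
It fails at once if the tin is moved more than 25 mm (distance of tin from where it was at the start of the episode above 0.025 m).
It fails at once if the mug is moved more than 25 mm (distance of mug from where it was at the start of the episode above 0.025 m).
It fails at once if the teaspoon is moved more than 25 mm (distance of teaspoon from where it was at the start of the episode above 0.025 m).
It also fails if it takes over 35 s, if anything falls off the work surface, if the arm or the gripper's body presses on something with over 40 N, if the wrist force passes 120 N, or if a joint passes its speed limit or range.

### The arm

A 7-joint arm with a two-finger parallel gripper is mounted at the origin on a cart in front of the work surface, level with it; the furniture and walls round the work are solid. World frame = base frame: x ahead of the robot, y to its left, z up, the work surface at z = 0. Lengths are in mm, angles in rad, forces in N, time in s.
With the tool pointing down it reaches from about 425 to 950 mm from the base axis. Payload 16.7 kg.
Tool frame: the origin (TCP) lies at the very end of the fingers, on their centre line; the grasp point (between the pads) lies 19 mm behind it; z points along the fingers, y is the line along which they close (so a half turn about z gives the same grasp; the last joint's range is limited). The gripper opens to 94 mm and grips with 3 to 60 N. Pads are 16 mm wide; open, the fingers measure 119 mm over their backs; the gripper's body (75 mm by 177 mm) begins 78 mm behind the grasp point.
Start: joints at [-1.405, 0.426, 0.074, 1.606, -0.034, 1.111, -0.067], TCP at [209.643, 641.579, 205.467] pointing down, gripper open.
Joint ranges: [-2.85, 2.85], [-0.5, 2.14], [-1.23, 1.37], [0.21, 2.46], [-1.02, 4.16], [0.16, 2.05], [-2.73, 2.73]. Speed limits (rad/s): [1.89, 1.89, 2.39, 2.39, 3.01, 3.01, 3.01].

### API

Orientations are given as a rotation vector (axis times angle).
In Python, from cell import * gives the robot as it stands. Calls block until the motion is done:
- movep(position, orientation): joint-space move of the TCP to a pose.
- move_l(position, attitude=None, rate=150, force_limit=None): straight line of the TCP; attitude=None keeps the orientation; rate is the mean speed in mm/s. With force_limit (N) it stops when the force on the tool has changed by that much, and returns True; else False.
- set_joints(angles): joint-space move.
- let_go() and grab(grasp_force=None): open the fingers fully, or close them until they stop; grasp_force is the grip in N (None keeps the last).
- hold(seconds).
- ik(position, orientation): joint angles nearest the present ones, or None.
- observe(): the state.
- snapshot(name): name is "scene" or "top"; returns a dict with "pixels" (480x640x3 uint8, red, green, blue), "range_z" (480x640 float32, mm along the optical axis (not along the pixel's ray), 0 where there is no reading), "fx", "fy", "cx", "cy" (pixels), "dist" ([k1, k2, p1, p2, k3] as OpenCV has them; the pictures are not rectified), "R" (3x3) and "t" (3): a world point X has camera coordinates R X + t. Camera axes: x right, y down, z forward; pixel columns grow to the right and rows downward; lengths in mm; the calibration is good to about 2 mm. A picture is of the moment at which its call begins.
A pose or a line that the arm cannot do raises MotionError and nothing moves.
- hand_in(): hands the job in; it is judged then, once.
Trained networks look in a picture, given as the dict that the camera call returned (one of the last four; its "shot" number tells which), for a name from the list of things; names that differ only in an ending like _2 or _b are one class to them, and where a whole thing is asked for, a point or a joint stands for the part that bears it (a point fixed in the world has none). Each returns a list of dicts, best first, with "p" (0 to 1); they miss things now and then, are a little off and sometimes report something else, mostly with a low value. They report only what shows in the picture. A call takes as long as a camera call.
- look_for(picture, thing): "rect" ([left, top, right, bottom] in pixels, round what is visible of it).
The state is a dict: "clock": time; "joint_positions": joint angles; "qvel": joint speeds; "effort": joint torques, N m; "eef_pos": TCP position; "eef_rot": TCP orientation; "force": force on the tool from outside, world axes, zero at the start; "torque": the same for the moment, N m; "gripper_width": finger opening in mm; "gripper_force": force on a finger pad.
Only numpy, scipy, OpenCV 4.12 (cv2) and the standard library are available. Lean on these libraries where they do the work, as an engineer would, in place of code of your own. Each camera call takes 0.05 s, during which the arm holds its last target. There are 200 camera calls.

## Working session

There is one attempt and no reset: what is moved stays moved. The work goes in short steps, each a Python script; the robot and the scene stay as the last script left them, time stands still between calls to the robot, and variables do not carry over. Pictures are saved under pics/ and viewed, at most 10 in all, crops included, and the job is handed in when it is done.

```bash
ls; mkdir -p pics; python3 - <<'E'
from cell import *
import cv2,pickle
D={}
for n in ("scene","top"):
    s=snapshot(n); D[n]=s
    cv2.imwrite(f"pics/{n}0.png",s["pixels"][:,:,::-1])
    print(n,s["R"],s["t"],s["fx"],s["dist"])
    for k in ("rack","jar_square","cap_square","jar_round","cap_round","tin","mug","jam_jar"):
        print(k,[(r["rect"],round(r["p"],2)) for r in look_for(s,k)[:3]])
pickle.dump(D,open("d0.pkl","wb"))
print(observe())
E
```

```text
cell.py
pics
scene [[ 0.69112986 -0.7225467  -0.01630261]
 [-0.33440569 -0.29970563 -0.89350398]
 [ 0.64071237  0.62297897 -0.44875924]] [-267.12772226  296.70201715  727.44050409] 467.8977675909808 [0.00281079 0.         0.         0.         0.        ]
rack [([240.4, 239.0, 350.5, 305.7], 0.7)]
jar_square [([294.2, 255.1, 336.2, 290.2], 0.85), ([372.8, 294.6, 418.4, 367.7], 0.28)]
cap_square [([300.0, 228.5, 325.8, 263.8], 0.95), ([259.6, 238.9, 289.6, 269.1], 0.49), ([293.9, 255.8, 337.0, 292.8], 0.33)]
jar_round [([258.2, 241.6, 290.4, 268.7], 0.96)]
cap_round [([259.5, 215.0, 283.3, 244.2], 0.92)]
tin [([252.3, 222.3, 266.5, 248.4], 0.46)]
mug [([290.7, 205.2, 332.0, 251.9], 0.66)]
jam_jar [([375.0, 295.4, 415.9, 366.8], 0.88)]
top [[ 0.01933904 -0.99981194 -0.00144672]
 [-0.986606   -0.01884915 -0.16202873]
 [ 0.16197099  0.00456082 -0.98678498]] [ 101.34960604  539.94225834 1138.57441297] 483.71705295210603 [-0.03205858  0.          0.          0.          0.        ]
rack [([248.7, 245.9, 358.3, 294.1], 0.88)]
jar_square [([317.1, 253.2, 344.9, 285.9], 0.77)]
cap_square [([3
[... 346 characters left out ...]
k': 0.9, 'joint_positions': array([-1.40449172,  0.42610507,  0.07389134,  1.60601058, -0.03410179,
        1.11079522, -0.06705735]), 'qvel': array([ 0.00041804, -0.00224367,  0.000451  , -0.00019695,  0.00107183,
       -0.00172241, -0.00116312]), 'effort': array([ 1.07852022e-03, -9.35516596e+01,  3.66297841e+00, -4.54577529e+01,
       -4.91774851e-02,  1.26001178e-02,  1.26270476e-05]), 'eef_pos': array([209.64140872, 641.57458304, 205.4584719 ]), 'eef_rot': array([-4.94012312e-01, -3.10246559e+00,  8.84286372e-05]), 'force': array([-0.2989966 , -0.50810982, -0.83840729]), 'torque': array([-0.05691273, -0.0034612 ,  0.03866399]), 'gripper_force': 0.0, 'gripper_width': 94.11944829018286}
```

```bash
python3 - <<'E'
import cv2,pickle
D=pickle.load(open("d0.pkl","rb"))
a=D["scene"]["pixels"][195:305,220:360,::-1]; b=D["top"]["pixels"][185:305,200:360,::-1]
cv2.imwrite("pics/c1.png",cv2.resize(a,None,fx=5,fy=5,interpolation=cv2.INTER_CUBIC))
cv2.imwrite("pics/c2.png",cv2.resize(b,None,fx=5,fy=5,interpolation=cv2.INTER_CUBIC))
E
```

```text
(no output)
```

View pics/c1.png

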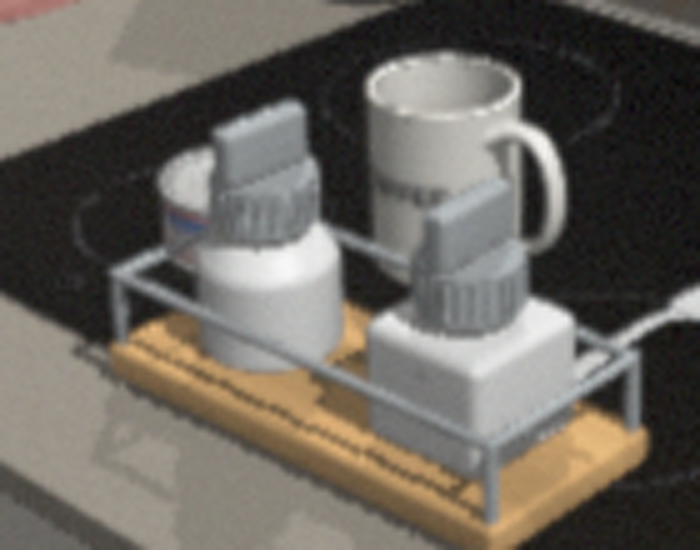

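View pics/c2.png

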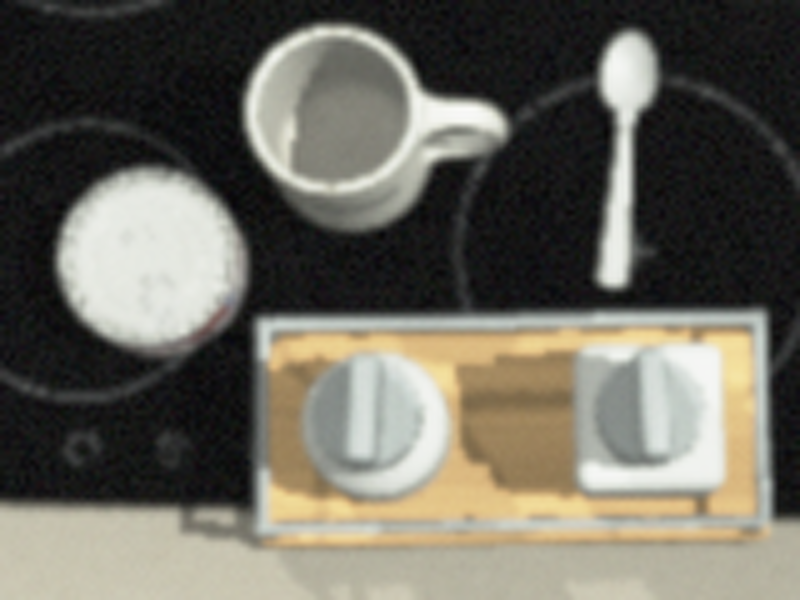

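View pics/scene0.png

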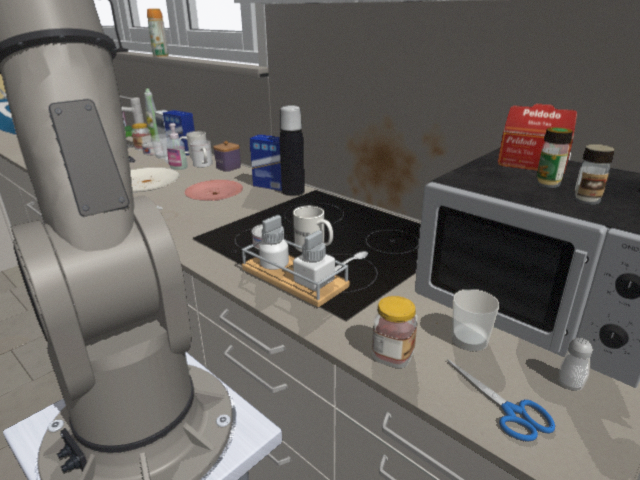

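```bash
cat > h.py <<'E'
import numpy as np,cv2
def cloud(s,rect):
    l,t,r,b=rect; v,u=np.mgrid[t:b,l:r]; z=s["range_z"][t:b,l:r].ravel().astype(float)
    K=np.array([[s["fx"],0,s["cx"]],[0,s["fy"],s["cy"]],[0,0,1.]])
    n=cv2.undistortPoints(np.c_[u.ravel(),v.ravel()].astype(float)[:,None],K,np.array(s["dist"]))[:,0]
    P=np.c_[n*z[:,None],z]; return ((P-s["t"])@s["R"])[z>0]
def ray(s,p):
    K=np.array([[s["fx"],0,s["cx"]],[0,s["fy"],s["cy"]],[0,0,1.]])
    n=cv2.undistortPoints(np.array(p,float)[None,None],K,np.array(s["dist"]))[0,0]
    d=np.r_[n,1]@s["R"]; return -s["R"].T@s["t"],d/np.linalg.norm(d)
def tri(rays):
    A=0;b=0
    for o,d in rays:
        M=np.eye(3)-np.outer(d,d);A=A+M;b=b+M@o
    x=np.linalg.solve(A,b); return x,[np.linalg.norm(np.cross(x-o,d)) for o,d in rays]
E
python3 - <<'E'
from h import *
import pickle
D=pickle.load(open("d0.pkl","rb"))
T=D["top"];S=D["scene"]
for nm,rt,rs in(("sq",(310,245,352,292),(292,225,340,265)),("rd",(255,245,295,292),(255,210,292,246))):
  for n,s,r in(("top",T,rt),("scene",S,rs)):
    P=cloud(s,r); print(nm,n,"z hist",np.histogram(P[:,2],bins=np.arange(0,180,10))[0])
    Q=P[(P[:,2]>122)&(P[:,2]<160)&(P[:,0]<720)]
    c,(w,h),a=cv2.minAreaRect(Q[:,:2].astype(np.float32)); print(len(Q),"z95",np.percentile(Q[:,2],[10,50,95]),"mean",Q.mean(0),"rect",c,w,h,a)
    B=P[(P[:,2]>75)&(P[:,2]<95)]; print("  body",cv2.minAreaRect(B[:,:2].astype(np.float32)))
P=cloud(T,(245,240,360,300)); Q=P[(P[:,2]>17)&(P[:,2]<30)];print("board",cv2.minAreaRect(Q[:,:2].astype(np.float32)))
# triangulated bar top ends: from crops (crop/5+offset)
f=lambda x,y,ox,oy:((x+.5)/5-.5+ox,(y+.5)/5-.5+oy)
# far end, near end of bar top (centre line)
print("far",tri([ray(T,f(650,350,200,185)),ray(S,f(497,182,220,195))]))
print("near",tri([ray(T,f(657,460,200,185)),ray(S,f(434,216,220,195))]))
E
```

```text
sq top z hist [118  64 623   6  19  44 209 121 359   4  20 230   6  55  84   0   0]
143 z95 [138.1720868  140.58807573 144.03529095] mean [466.05888226  72.6406098  140.26260461] rect (465.9534606933594, 72.29741668701172) 48.73930358886719 13.894247055053711 4.394970893859863
  body ((466.1061096191406, 71.9649887084961), (68.9731216430664, 68.57170867919922), 1.0545536279678345)
sq scene z hist [555  10  34  46  55  62 127 159 296  85 106 149  79  79  65   0   0]
204 z95 [125.02345961 135.8104434  143.17659597] mean [462.55919992  69.28013173 134.76535968] rect (465.8395080566406, 72.24427032470703) 51.76393508911133 16.32229232788086 8.870244979858398
  body ((524.6050415039062, 128.84457397460938), (219.3297882080078, 93.86095428466797), 44.40748977661133)
rd top z hist [151  83 736  10   8  36 193 213  33   9  19 227   8  46  97   0   0]
148 z95 [137.65719253 140.73585095 144.57271818] mean [461.17829692 201.49253483 140.19309182] rect (462.3351745605469, 202.18380737304688) 14.044022560119629 50.343666076660156 89.01671600341797
  body ((460.994140625, 200.5589599609375), (58.995689392089844, 63.71306610107422), 20.403871536254883)
rd scene z hist [561   2   8  20  93   6  32  23  81  74  84 130  79  76  55   0   0]
195 z95 [124.16432247 134.96330657 143.24596686] mean [458.50672054 198.92532799 134.19379362] rect (462.2156677246094, 201.12448120117188) 15.697542190551758 52.60653305053711 85.6706771850586
  body ((458.23858642578125, 198.30007934570312), (40.97425079345703, 62.023250579833984), 53.3896598815918)
board ((474.7733459472656, 147.02304077148438), (131.4004364013672, 266.06488037109375), 1.9412128925323486)
far (array([489.1699987 ,  75.40840739, 141.66000995]), [np.float64(1.6637982395897883), np.float64(1.6637982395897535)])
near (array([441.50252843,  70.21624844, 144.20791584]), [np.float64(0.5229339521461822), np.float64(0.5229339521461505)])
```

```bash
cat >> h.py <<'E'
def rv(psi):
    f=psi/2+np.pi/2; return np.pi*np.array([np.cos(f),np.sin(f),0])
E
python3 - <<'E'
from cell import *; from h import *
for o in (0,np.pi):
    for z in (119.5,195,230):
        for d in(-1.1,0,1.1): 
            q=ik([466,72.3,z],rv(.09+o+d)); print(round(o,1),z,d,None if q is None else np.round(q,2))
E
```

```text
0 119.5 -1.1 [-0.81  0.23  0.59  2.16 -0.18  0.8   0.46]
0 119.5 0 [-0.71  0.21  0.47  2.16 -0.14  0.8   1.51]
0 119.5 1.1 [-0.54  0.2   0.28  2.15 -0.08  0.8   2.55]
0 195 -1.1 [-0.87  0.1   0.63  2.09 -0.07  0.97  0.36]
0 195 0 [-0.78  0.1   0.53  2.08 -0.06  0.97  1.44]
0 195 1.1 [-0.63  0.1   0.36  2.08 -0.04  0.98  2.52]
0 230 -1.1 [-0.9   0.05  0.64  2.05 -0.04  1.05  0.32]
0 230 0 [-0.8   0.05  0.54  2.04 -0.03  1.06  1.41]
0 230 1.1 [-0.67  0.05  0.39  2.04 -0.02  1.06  2.5 ]
3.1 119.5 -1.1 [-1.26  0.46  1.23  2.18 -0.57  0.89 -2.26]
3.1 119.5 0 [-1.03  0.28  0.87  2.17 -0.29  0.81 -1.46]
3.1 119.5 1.1 [-0.9   0.24  0.7   2.17 -0.22  0.8  -0.44]
3.1 195 -1.1 [-1.38  0.22  1.26  2.1  -0.25  0.99 -2.57]
3.1 195 0 [-1.05  0.11  0.83  2.09 -0.1   0.97 -1.65]
3.1 195 1.1 [-0.96  0.11  0.73  2.09 -0.08  0.97 -0.57]
3.1 230 -1.1 [-1.44  0.09  1.25  2.06 -0.1   1.05 -2.72]
3.1 230 0 [-1.05  0.05  0.81  2.05 -0.04  1.05 -1.71]
3.1 230 1.1 [-0.98  0.05  0.73  2.05 -0.04  1.05 -0.61]
```

```bash
python3 - <<'E'
from cell import *; from h import *
movep([466,72.3,215],rv(.09)); print(observe()["clock"],observe()["eef_pos"])
print(move_l([466,72.3,119.5],rate=100,force_limit=12))
o=observe();print(o["clock"],o["eef_pos"],o["force"])
grab(25); o=observe(); print(o["clock"],o["gripper_width"],o["gripper_force"],o["force"],o["torque"],o["joint_positions"])
s=snapshot("scene"); cv2.imwrite("pics/g.png",cv2.resize(s["pixels"][170:320,200:400,::-1],None,fx=4,fy=4,interpolation=cv2.INTER_CUBIC))
E
```

```text
3.1333 [466.10210303  73.01608771 215.00008545]
False
4.2417 [466.3249278   72.35948376 119.94865622] [-0.92227511 -0.46849346  0.86927345]
5.4417 13.696516056824318 24.968951046466827 [-0.03741937  4.14928052  0.26639568] [1.32048038 0.06395341 0.00416566] [-0.74725358  0.21791861  0.51935986  2.15839478 -0.15148546  0.79857358
  1.5292588 ]
```

View pics/g.png

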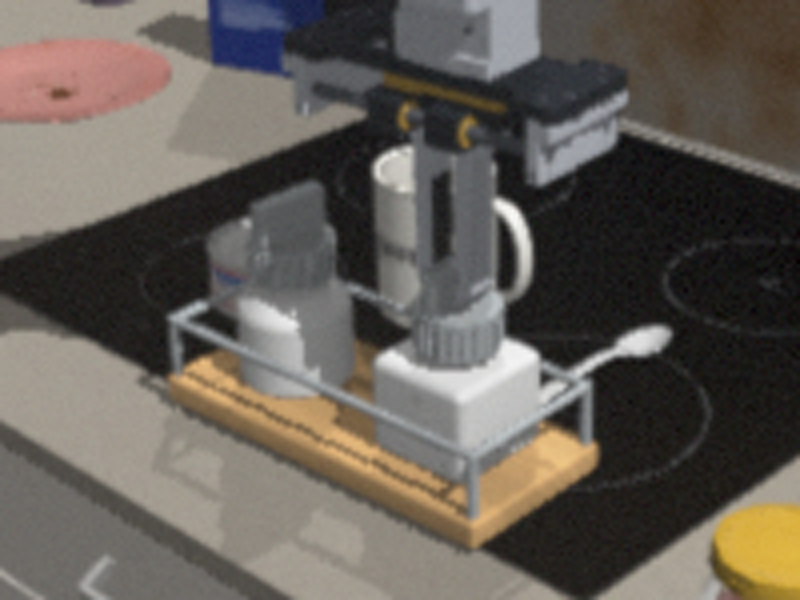

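```bash
python3 - <<'E'
from cell import *; from h import *
q=np.array(observe()["joint_positions"]); q0=q[6]; t0=observe()["torque"][2]; n=0
while q[6]-q0<.88:
    q[6]+=.08; set_joints(q); o=observe()
    print(round(q[6]-q0,2),round(o["joint_positions"][6]-q0,3),o["clock"],np.round(o["force"],1),np.round(o["torque"],2),round(o["gripper_width"],1))
    if abs(o["torque"][2]-t0)>.25: print("stop");break
E
```

```text
0.08 0.078 5.7417 [-0.   1.2 -0.3] [ 0.69  0.03 -0.05] 13.9
0.16 0.158 5.9917 [-1.7  5.5  1.1] [ 1.69  0.43 -0.08] 13.9
0.24 0.238 6.2417 [-0.5  6.1  1.1] [ 1.69  0.25 -0.5 ] 14.2
stop
```

```bash
python3 - <<'E'
from cell import *; from h import *
q=np.array(observe()["joint_positions"]); q0=1.5293
while q[6]-q0>-.97:
    q[6]=max(q[6]-.1,q0-.98); set_joints(q); o=observe()
    print(round(q[6]-q0,2),o["clock"],np.round(o["force"],1),np.round(o["torque"],2),round(o["gripper_width"],1))
    if o["torque"][2]>.3: print("stop");break
s=snapshot("scene"); cv2.imwrite("pics/g2.png",cv2.resize(s["pixels"][170:320,200:400,::-1],None,fx=4,fy=4,interpolation=cv2.INTER_CUBIC))
print(o["eef_pos"],o["eef_rot"])
E
```

```text
0.14 6.4917 [-1.2  2.8 -0.2] [ 0.77  0.11 -0.05] 13.4
0.04 6.7417 [-0.8  0.5 -0.5] [0.01 0.02 0.01] 13.7
-0.06 6.9917 [ 0.2 -0.7 -0.3] [ 0.08 -0.04  0.01] 13.7
-0.16 7.2417 [0.1 0.1 0.6] [ 0.09 -0.02 -0.02] 13.7
-0.26 7.4917 [ 0.1  1.1 -0.5] [ 0.32 -0.03 -0.01] 13.8
-0.36 7.7417 [-0.1  2.2 -1.6] [ 0.71  0.04 -0.04] 13.8
-0.46 7.9917 [ 0.5  4.3 -1.6] [ 1.15  0.04 -0.02] 13.9
-0.56 8.2417 [-0.9  5.7 -1.6] [1.45 0.11 0.05] 14.0
-0.66 8.4917 [-0.4  6.3 -1.9] [1.62 0.05 0.04] 14.2
-0.76 8.7417 [ 0.3  6.6 -2.8] [ 1.75 -0.08  0.03] 13.9
-0.86 8.9917 [ 0.6  7.1 -1.9] [ 1.89 -0.06  0.12] 14.1
-0.96 9.2417 [ 0.5  8.1 -2.6] [ 2.15 -0.08  0.05] 13.8
-0.98 9.4917 [-0.7  8.6 -1.3] [2.24 0.17 0.14] 13.7
[466.28708535  74.71206376 119.80592979] [-1.34179638 -2.83999301 -0.0043825 ]
```

View pics/g2.png

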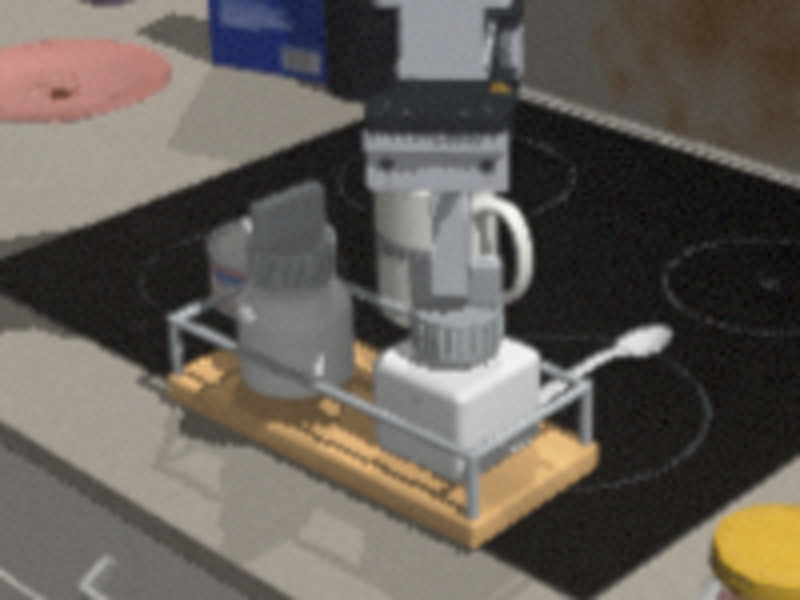

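```bash
python3 - <<'E'
from cell import *; from h import *
p=np.array(observe()["eef_pos"])
for i in range(3):
    p=p+[0,1,0]; move_l(p,rate=20); o=observe(); print(o["clock"],o["eef_pos"],np.round(o["force"],1),np.round(o["torque"],2))
    if o["force"][1]<2: break
E
```

```text
9.7917 [466.35811161  75.4097196  119.81266962] [ 0.1  0.4 -1.6] [-0.07  0.02 -0.02]
```

```bash
python3 - <<'E'
from cell import *; from h import *
p=np.array(observe()["eef_pos"])
b=move_l(p+[0,0,8],rate=20,force_limit=12); o=observe(); print(b,o["clock"],o["eef_pos"],np.round(o["force"],1),np.round(o["torque"],2))
if not b:
    b=move_l(p+[0,0,70],rate=60,force_limit=12); hold(.5); o=observe(); print(b,o["clock"],o["eef_pos"],np.round(o["force"],1),o["gripper_width"],o["gripper_force"])
s=snapshot("scene"); cv2.imwrite("pics/g3.png",cv2.resize(s["pixels"][170:320,200:400,::-1],None,fx=4,fy=4,interpolation=cv2.INTER_CUBIC))
E
```

```text
False 10.3417 [466.39367387  75.44784021 127.91068642] [ 0.1  0.7 -1.6] [ 0.05  0.05 -0.01]
False 12.025 [466.32972712  75.40516394 189.77578791] [-0.1 -0.8 -1. ] 13.78154992257563 24.889428913593292
```

View pics/g3.png

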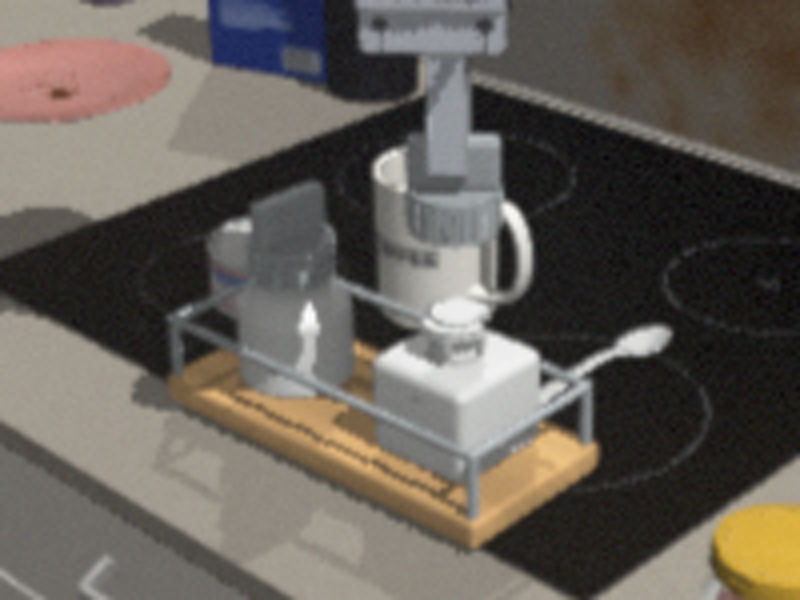

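The picture shows the cap (crop 455,215) level in the fingers, well above the bare neck (455,320). The round jar's cap (290,230) is still on.

```bash
python3 -c "
from cell import *
print(hand_in())"
```

```text
the job is handed in; nothing more can be done
None
```

The square jar's cap met a stop turning counter-clockwise, loosened clockwise (reversed thread), and is now held level in the gripper about 70 mm above its seat; the last picture shows the round jar's cap still on, and I handed the job in at about 12 s but got no verdict back.

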